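# Set out the ink straining and weighing station

## Robot

A 6-joint arm with a two-finger parallel gripper is mounted at the origin on the work surface. World frame = base frame: x ahead of the robot, y to its left, z up, the work surface at z = 0. Lengths are in mm, angles in rad, forces in N, time in s.
With the tool pointing down it reaches from about 325 to 775 mm from the base axis. Payload 5.5 kg.
Tool frame: the origin (TCP) lies between the finger pads; the fingertips stand 8 mm ahead of it and the grasp point (between the pads) lies 11 mm behind it; z points along the fingers, y is the line along which they close (so a half turn about z gives the same grasp; the last joint's range is limited). The gripper opens to 85 mm and grips with 20 to 120 N. Pads are 22 mm wide; open, the fingers measure 114 mm over their backs; the gripper's body (76 mm by 85 mm) begins 54 mm behind the grasp point. The pads swing forward as they close: fully open they stand 13 mm farther back than shut.
Start: joints at [-1.338, 0.091, 1.231, -0, 1.82, -0.057], TCP at [171.456, -574.995, 217.775] pointing down, gripper open.
Joint ranges: [-2.87, 2.87], [-0.86, 2.18], [0.17, 2.46], [-1.51, 4.65], [0.06, 2.69], [-2.65, 2.65]. Speed limits (rad/s): [2.57, 2.57, 3.01, 3.14, 3.14, 3.14].

## Interface

Orientations are given as [roll, pitch, yaw] about the fixed x, y, z axes, in that order (R = Rz(yaw) Ry(pitch) Rx(roll)).
In Python, from rig import bot, camera gives the robot as it stands.
- The arm moves only by the shell command python3 -m jog 'ROWS' [FORCE]. ROWS is JSON, one flat list of numbers, 7 for each row, row after row: the shift along the tool's x, y, z in m, then the turn, a rotation vector about the tool's x, y, z in degrees, then the closure, from 0 (fully open) to 1 (shut). In form: [tx, ty, tz, rx, ry, rz, grip, tx, ty, tz, rx, ry, rz, grip, ...]. A call has exactly 10 rows; each row shifts and turns the commanded pose from where the row before left it, along the tool's axes as they then stand; what a row does not reach is not made up. A row lasts 1/10 s, in which the tool goes at most 50 mm and 8.59 degrees, less where a joint would pass 70% of its speed; a pose out of reach is approached as far as the arm can. A call is refused whole if a number of a shift passes 0.05 or a number of a turn 8.59, either way. A call with a gripper value outside its range is refused whole. The fingers move at their own pace and stop on an object; FORCE is the grip in N (left out, the last holds). Time passes only in rows, so rows that do not move let the fingers close, or fill a call up. It gives the time, the measured TCP pose, the force, the opening and the grip force at its end, in the units of the state.
- bot.read_state(): the state, without advancing time (a new reading comes with each control period).
- camera(name): name is "scene" or "top" or "wrist"; returns a dict with "img" (420x560x3 uint8, red, green, blue), "range_z" (420x560 float32, mm along the optical axis (not along the pixel's ray), 0 where there is no reading), "camera_matrix" (3x3 intrinsics, pixels), "cam_to_world" (4x4, takes a point from camera to world coordinates); the wrist camera has in their place "tool_from_camera" (4x4, takes a point from camera to tool coordinates, whose origin is the TCP and whose axes are the flange's). Camera axes: x right, y down, z forward; pixel columns grow to the right and rows downward; lengths in mm; the calibration is good to about 2 mm. A picture is of the moment at which its call begins: read the wrist's pose just before it.
- bot.job_done(): hands the job in; it is judged then, once.
The state is a dict: "time_s": time; "joint_positions": joint angles; "joint_velocities": joint speeds; "effort": joint torques, N m; "ee_pos": TCP position; "tool_rot": TCP orientation; "force": force on the tool from outside, world axes, zero at the start; "wrist_torque": the same for the moment, N m; "opening": finger opening in mm; "grip_force": force on a finger pad.
Only numpy, scipy, OpenCV 4.12 (cv2) and the standard library are available. Lean on these libraries where they do the work, as an engineer would, in place of code of your own. Each camera call takes 0.05 s, during which the arm holds its last target. There are 200 camera calls.

## Task

Get the bench ready for straining and weighing a two-part ink: stand the small round ink tin in the middle of the round metal drip plate, stand the open white tub in the middle of the scale's pan, and seat the strainer cap on top of the tub, cone down in its mouth. Stand the flat rectangular hardener can upright on the bench exactly midway between the tin and the tub, in line with them. Do not disturb the big lidded pail or the glass tumbler, and leave everything standing still and let go.

Things in the scene. Friction and masses are not known exactly. Their poses are not given: they have to be found in the camera images.
- scale: Fixed low grey bench scale, 135 mm deep (x), 120 mm wide (y), small dull display along its front (-x) edge, round steel pan 100 mm across, its flat top 30 mm above the bench. Origin: at bench height under the pan's centre; the body reaches 75 mm in front (-x) of it and 60 mm behind. z up. The drip plate lies along its y axis, to either side, 280 mm centre to centre.
- plate: Fixed round flat metal drip plate, 100 mm in diameter, 6 mm thick, no rim. Origin: centre of its underside, at bench height. z up.
- tin: Loose closed ink tin, upright steel cylinder with a paper band, 58 mm in diameter, 75 mm high, about 0.35 kg. Origin: centre of its underside; z up along the tin.
- tub: Loose open-topped white plastic mixing tub, 59 mm in outer diameter at the foot and 62 mm at the rim, 50 mm high, wall 3 mm (mouth about 56 mm inside), floor 4 mm, about 80 g. Origin: centre of its underside; z up.
- strainer: Loose aluminium strainer cap, 60 g: flange 74 mm across, 4 mm thick, dark radial slots; under it a cone 10 mm high (36 mm across at its foot, 50 at the flange); on top a black round knob 16 mm across, 26 mm high. Starts standing on its cone. Origin: centre of the cone's foot; flange top at 14 mm, knob top at 40 mm. z up. Seated, its flange lies on the tub's rim, origin 40 mm above the tub's underside.
- can: Loose rectangular metal hardener can with a paper band, 56 mm (its x) by 34 mm (its y), 95 mm high, plus a black screw cap 22 mm in diameter and 13 mm high set 12 mm off centre towards its +x; about 0.25 kg. Origin: centre of its underside; z up.
- pail: Bystander: big white lidded plastic pail, 96 mm in diameter over the lid, 120 mm high. Origin: centre of its underside. To be left alone.
- tumbler: Bystander: clear open drinking glass, 68 mm across the rim, 85 mm high. Origin: centre of its underside. To be left alone.

How it is judged:
By the outcome, as a careful person would: the job done as asked, in the order asked, and still so for the second after the job is handed in, with the robot touching nothing.
It also fails if it takes over 106 s, if anything falls off the work surface, if the arm or the gripper's body presses on something with over 40 N, if the wrist force passes 120 N, or if a joint passes its speed limit or range.

## Working session

There is one attempt and no reset: what is moved stays moved. The work goes in short steps, Python scripts to look and compute and a shell command to move; the robot and the scene stay as the last step left them, time stands still between calls to the robot, and variables do not carry over. Pictures are saved under pics/ and viewed, at most 14 in all, crops included, and the job is handed in when it is done.

```bash
ls; mkdir -p pics; python3 - <<'E'
from rig import bot,camera
import cv2,numpy as np
s=bot.read_state();print({k:np.round(v,3) for k,v in s.items()})
for n in ("scene","top"):
    c=camera(n);cv2.imwrite(f"pics/{n}0.png",c["img"][:,:,::-1]);np.savez(f"{n}0.npz",**c)
    print(n,np.round(c["camera_matrix"],1).tolist(),np.round(c["cam_to_world"],3).tolist())
E
```

```text
pics
{'time_s': np.float64(0.0), 'joint_positions': array([-1.338,  0.092,  1.232, -0.   ,  1.82 , -0.057]), 'joint_velocities': array([-0.   , -0.   ,  0.   ,  0.   , -0.   , -0.001]), 'effort': array([-3.0000e-03, -4.5872e+01, -4.1803e+01, -0.0000e+00,  1.2000e-02,
       -0.0000e+00]), 'ee_pos': array([ 171.363, -574.688,  216.651]), 'tool_rot': array([-3.14, -0.  ,  0.29]), 'force': array([ 0.52 ,  0.591, -0.278]), 'wrist_torque': array([-0.006,  0.042, -0.011]), 'grip_force': np.float64(0.0), 'opening': np.float64(85.457)}
scene [[429.0, 0.0, 283.7], [0.0, 429.0, 213.3], [0.0, 0.0, 1.0]] [[0.798, 0.528, -0.291, 901.384], [0.603, -0.696, 0.391, -468.038], [0.003, -0.487, -0.873, 1057.116], [0.0, 0.0, 0.0, 1.0]]
top [[474.7, 0.0, 282.9], [0.0, 474.7, 212.8], [0.0, 0.0, 1.0]] [[0.01, -0.975, 0.22, 284.717], [-1.0, -0.01, 0.001, -11.818], [0.001, -0.22, -0.975, 1279.363], [0.0, 0.0, 0.0, 1.0]]
```

View pics/scene0.png

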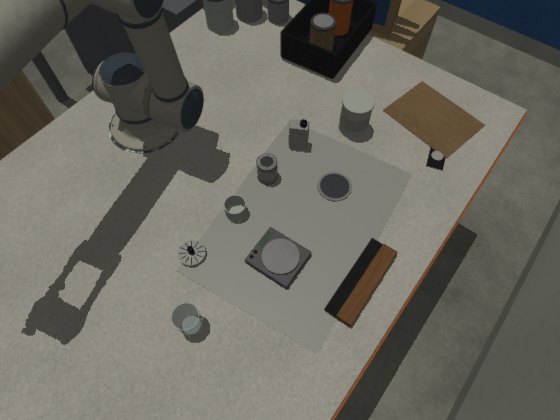

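View pics/top0.png

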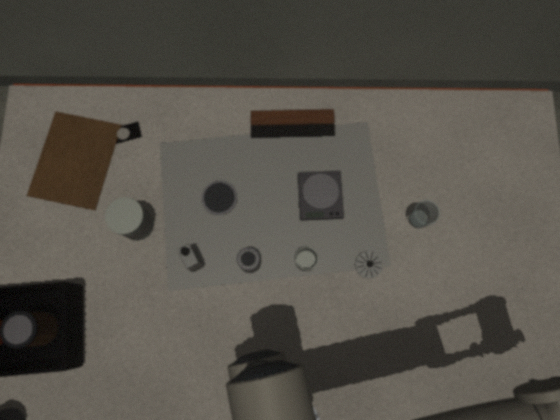

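The scene view shows all the objects. In the top view: plate (219,197), pan (321,192), can (191,257), tin (249,260), tub (306,259), strainer (369,264), pail (126,217), tumbler (419,215).

```bash
cat > h.py <<'E'
import numpy as np,cv2
def cloud(c,T=None):
    K=c["camera_matrix"];T=c["cam_to_world"] if T is None else T;Z=c["range_z"].astype(float)
    v,u=np.indices(Z.shape);P=np.stack([(u-K[0,2])/K[0,0]*Z,(v-K[1,2])/K[1,1]*Z,Z],-1)
    W=P@T[:3,:3].T+T[:3,3];W[Z<=0]=np.nan;return W
def plane(c,uv,z,T=None):
    K=c["camera_matrix"];T=c["cam_to_world"] if T is None else T
    uv=np.atleast_2d(uv).astype(float);d=np.c_[(uv[:,0]-K[0,2])/K[0,0],(uv[:,1]-K[1,2])/K[1,1],np.ones(len(uv))]@T[:3,:3].T
    o=T[:3,3];return o+d*((z-o[2])/d[:,2])[:,None]
def circ(W,lo,hi,near,r):
    "points of height lo..hi near a place: min enclosing circle, centre, count"
    with np.errstate(invalid='ignore'): m=(W[...,2]>lo)&(W[...,2]<hi)&(np.hypot(W[...,0]-near[0],W[...,1]-near[1])<r)
    p=W[m][:,:2].astype(np.float32)
    if len(p)<5: return None
    (x,y),R=cv2.minEnclosingCircle(p);rr=cv2.minAreaRect(p)
    return np.round([x,y,R,*p.mean(0),len(p)],1),np.round([*rr[0],*rr[1],rr[2]],1)
E
python3 - <<'E'
from h import *
for n in ("top","scene"):
    c=dict(np.load(n+"0.npz"));W=cloud(c)
    print(n,"bench z",np.nanmedian(W[250:300,230:300,2]) if n=="top" else np.nanmedian(W[200:230,300:310,2]))
    if n=="top":
        near={k:plane(c,uv,z)[0] for k,uv,z in [("plate",(219,197),6),("pan",(321,192),30),("can",(191,257),95),("tin",(249,260),75),("tub",(306,259),50),("str",(369,264),14),("pail",(126,217),120),("tumbler",(419,215),85)]}
    for k,(lo,hi) in dict(plate=(3,12),pan=(25,38),can=(85,103),tin=(68,82),tub=(42,58),str=(9,20),pail=(110,130),tumbler=(20,95)).items():
        print(k,np.round(near[k][:2],1),*(circ(W,lo,hi,near[k],75 if k in("pail","plate","pan") else 50) or ["none"]))
E
```

```text
top bench z 0.42877661168131453
plate [615.2 167.3] [ 615.8  167.    74.6  614.4  168.1 1023. ] [614.1 165.6 143.4 142.5  18.8]
pan [ 625.8 -113.4] [ 625.1 -113.5   74.1  629.  -110.6 1079. ] [ 6.221e+02 -1.112e+02  1.302e+02  1.097e+02  1.000e-01]
can [436.2 218.8] [440.7 228.4  31.3 437.1 226.3 248. ] [440.2 229.   56.9  34.7  28.1]
tin [432.5  74.8] [437.8  78.8  29.9 437.3  79.3 417. ] [437.9  80.1  57.   56.4   0.5]
tub [439.7 -71.4] [444.1 -71.   31.2 444.  -71.6  98. ] [443.2 -70.8  60.9  59.9  43. ]
str [ 432.5 -241.3] [ 432.2 -239.4   37.3  432.3 -238.9  547. ] [ 432.8 -239.9   73.5   70.1   89.4]
pail [531.6 381.5] [ 537.5  389.3   48.5  536.6  388.3 1134. ] [537.3 389.   93.3  94.3   0.6]
tumbler [ 551.9 -361.1] [ 560.7 -379.4   33.4  561.5 -380.6  426. ] [ 560.2 -378.1   65.6   61.9   27. ]
scene bench z -0.5489025209599276
plate [615.2 167.3] [616.1 166.9  74.5 613.4 163.7 723. ] [618.2 174.2 124.2 139.4  45.2]
pan [ 625.8 -113.4] [ 621.3 -113.2   66.3  627.  -115.7 1063. ] [ 626.3 -117.   121.5  104.1   19. ]
can [436.2 218.8] [437.8 222.6  30.6 438.  219.1 172. ] [437.2 224.3  56.3  36.2  28.2]
tin [432.5  74.8] [433.8  74.   31.3 435.4  73.2 300. ] [433.6  74.4  56.3  59.   37.6]
tub [439.7 -71.4] [440.6 -75.9  32.1 441.3 -76.6 121. ] [440.4 -75.9  59.6  61.5  37.3]
str [ 432.5 -241.3] [ 428.6 -243.8   37.8  430.4 -244.6  507. ] [ 429.4 -244.    72.1   72.8   55.3]
pail [531.6 381.5] [534.9 385.3  49.7 535.9 381.8 671. ] [534.6 384.3  95.3  93.6  67.7]
tumbler [ 551.9 -361.1] [ 557.5 -383.6   34.   550.4 -378.6  507. ] [ 556.  -378.9   67.8   55.8   16.7]
```

```bash
python3 -m jog '[0,0,0,0,0,8.3,0, 0,0,0,0,0,8.3,0, 0.015,-0.038,0,0,0,0,0, 0.015,-0.038,0,0,0,0,0, 0.015,-0.038,0,0,0,0,0, 0.015,-0.038,0,0,0,0,0, 0.015,-0.038,0,0,0,0,0, 0.015,-0.038,0,0,0,0,0, 0.015,-0.038,0,0,0,0,0, 0.015,-0.038,0,0,0,0,0]' 40; python3 - <<'E'
from rig import camera
import numpy as np
print(np.round(camera("wrist")["tool_from_camera"],3).tolist())
E
```

```text
time_s: 1.1
ee_pos: [291.6, -269.3, 217.4]
tool_rot: [-3.141, 0.0, -0.0]
force: [0.5, -0.1, 0.4]
opening: 85.3
grip_force: 0.0
[[-0.0, -0.965, -0.261, 66.442], [1.0, -0.001, 0.001, -0.252], [-0.001, -0.261, 0.965, -155.826], [0.0, 0.0, 0.0, 1.0]]
```

```bash
python3 - <<'E'
from h import *
for n in ("top","scene"):
    c=dict(np.load(n+"0.npz"));W=cloud(c)
    print(circ(W,102,115,(440,225),40))
    m=(W[...,2]>85)&(W[...,2]<103)&(np.hypot(W[...,0]-439,W[...,1]-226)<45)
    print(np.round(cv2.boxPoints(cv2.minAreaRect(W[m][:,:2].astype(np.float32)))).tolist())
E
```

```text
(array([451.4, 234.6,  11. , 450.9, 234.7,  61. ]), array([450.5, 234.6,  20.7,  19. ,  45.7]))
[[407.0, 231.0], [423.0, 200.0], [473.0, 227.0], [457.0, 258.0]]
(array([448.3, 231.6,  11.6, 448.4, 229.4,  37. ]), array([447.4, 230.7,  17.5,  21.6,  35.4]))
[[404.0, 227.0], [421.0, 195.0], [471.0, 222.0], [453.0, 254.0]]
```

```bash
python3 -m jog '[0.016,-0.038,0,0,0,0,0, 0.016,-0.038,0,0,0,0,0, 0.016,-0.038,0,0,0,0,0, 0.016,-0.038,0,0,0,0,0, 0.016,-0.038,0,0,0,0,0, 0.016,-0.038,0,0,0,0,0, 0.016,-0.038,0,0,0,0,0, 0.016,-0.038,0,0,0,0,0, 0.016,-0.042,0,0,0,0,0, 0,0,0,0,0,0,0]'
cat >> h.py <<'E'
from scipy.spatial.transform import Rotation as Ro
def wrist():
    from rig import bot,camera
    s=bot.read_state();c=camera("wrist");T=np.eye(4);T[:3,:3]=Ro.from_euler('xyz',s["tool_rot"]).as_matrix();T[:3,3]=s["ee_pos"]
    c["T"]=T@c["tool_from_camera"];c["ee"]=s["ee_pos"];return c
E
python3 - <<'E'
from h import *
c=wrist();W=cloud(c,c["T"]);cv2.imwrite("pics/w1.png",c["img"][:,:,::-1]);print(c["ee"])
for k,a in dict(tin=(66,84,(436,77),50),can=(85,103,(439,226),50),plate=(3,12,(615,167),75),tub=(42,58,(442,-73),50)).items(): print(k,circ(W,*a))
print(np.nanmedian(W[np.abs(W[...,2])<10][:,2]))
E
```

```text
time_s: 2.15
ee_pos: [435.8, 79.3, 216.6]
tool_rot: [-3.14, 0.002, 0.006]
force: [0.0, -1.2, -0.4]
opening: 85.5
grip_force: 0.0
[435.78292927  79.30355183 216.55780582]
tin (array([ 434.5,   76.5,   29.7,  435.5,   76.3, 2920. ]), array([434.5,  76.1,  57.9,  59.3,  88.9]))
can (array([ 438.1,  226.1,   31.1,  437.7,  221. , 1984. ]), array([438. , 226.5,  56.2,  34.7,  28.4]))
plate (array([ 611.7,  165.8,   49.6,  595.4,  165.4, 4737. ]), array([5.912e+02, 1.659e+02, 5.680e+01, 9.870e+01, 4.000e-01]))
tub (array([441.1, -73.8,  31.2, 441. , -75.4, 904. ]), array([440.9, -73.4,  61.2,  61.3,  50.8]))
0.19239392061794547
```

View pics/w1.png

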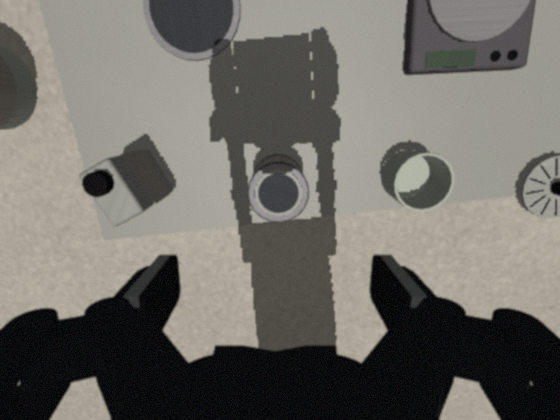

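The wrist view confirms the positions: tin at (280,190), can at (115,190), tub at (423,180), and the estimates agree within about 2 mm. I'm grasping the tin next.

```bash
python3 -m jog '[-0.001,0.003,0.04,0,0,0,0, 0,0,0.04,0,0,0,0, 0,0,0.04,0,0,0,0, 0,0,0.04,0,0,0,0, 0,0,0.018,0,0,0,0, 0,0,0,0,0,0,0.4, 0,0,0,0,0,0,0.4, 0,0,0,0,0,0,0.6, 0,0,0,0,0,0,0.6, 0,0,0,0,0,0,0.6]' 40
```

```text
time_s: 3.2
ee_pos: [435.3, 71.7, 41.3]
tool_rot: [3.141, -0.003, -0.0]
force: [-1.0, -0.5, 2.9]
opening: 56.7
grip_force: 43.6
```

```bash
python3 -m jog '[0,0,-0.02,0,0,0,0.6, 0,0,-0.03,0,0,0,0.6, 0,0,-0.03,0,0,0,0.6, 0.02,-0.024,0,0,0,0,0.6, 0.02,-0.024,0,0,0,0,0.6, 0.025,-0.024,0,0,0,0,0.6, 0.02,-0.022,0,0,0,0,0.6, 0,0,0,0,0,0,0.6, 0,0,0,0,0,0,0.6, 0,0,0,0,0,0,0.6]'
python3 - <<'E'
from h import *
c=wrist();W=cloud(c,c["T"]);cv2.imwrite("pics/w2.png",c["img"][:,:,::-1]);print(c["ee"])
for k,a in dict(plate=(3,9,(615,167),60),pan=(27,34,(625,-114),60),tin=(90,180,(c["ee"][0],c["ee"][1]),35)).items(): print(k,circ(W,*a))
print(np.nanmedian(W[np.abs(W[...,2])<3][:,2]))
E
```

```text
time_s: 4.2
ee_pos: [518.8, 165.4, 119.4]
tool_rot: [3.141, 0.001, -0.0]
force: [-0.2, -0.7, -3.9]
opening: 56.7
grip_force: 44.4
[518.82342924 165.39722607 119.38831253]
plate (array([  612.9,   166.2,    50. ,   614.5,   166.1, 12993. ]), array([612.8, 166.2,  99.1,  98.8,  45.9]))
pan None
tin (array([  523.6,   165.4,    33.8,   525. ,   165.9, 18944. ]), array([520.5, 166.4,  62.2,  59.6,  50.5]))
0.24039107798563464
```

View pics/w2.png

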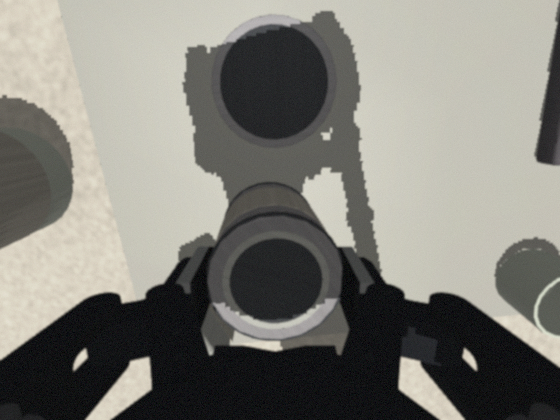

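The plate is fully visible at (273,82) and measures exactly R 50. The tin top is at (275,278). I'll measure the tin's offset in the hand.

```bash
python3 - <<'E'
from h import *
c=wrist();W=cloud(c,c["T"])
m=np.hypot(W[...,0]-519,W[...,1]-166)<25
print(np.nanmedian(W[m][:,2]),c["ee"])
z=np.nanmedian(W[m][:,2]);print(circ(W,z-4,z+5,(519,166),32))
E
```

```text
210.04326795493677 [518.90667807 165.32892829 119.7253253 ]
(array([ 535.5,  166. ,   27.3,  532.6,  166. , 4797. ]), array([532.8, 166. ,  54.5,   9.3,  89.9]))
```

```bash
python3 - <<'E'
from h import *
c=wrist();W=cloud(c,c["T"])
print(np.round(W[[250,270,280,290,300,320,335],[275]*7],1).tolist())
for lo,hi in ((148,153),(153,158),(150,160)): print(circ(W,lo,hi,(519,166),35))
# rim ellipse in image: bright ring rays at z=154
print(np.round(plane(c,[(210,275),(342,275),(275,215),(275,338),(230,278),(322,278)],154,c["T"]),1).tolist())
E
```

```text
[[534.6, 165.3, 155.8], [525.7, 165.3, 155.7], [521.2, 165.3, 155.8], [516.2, 165.3, 155.4], [511.8, 165.3, 155.8], [502.0, 165.3, 155.7], [493.7, 165.3, 154.7]]
(array([ 523.5,  166. ,   33.8,  531. ,  150.8, 1000. ]), array([523. , 165.5,  64.1,  54.5,  56.8]))
(array([  523.7,   166. ,    33.7,   521.6,   166.6, 13487. ]), array([520.8, 165.3,  60.4,  60. ,  43.6]))
(array([  523.5,   165.9,    33.8,   522.2,   165.5, 14591. ]), array([520.8, 165.2,  60.8,  60. ,  43.6]))
[[522.6, 192.6, 154.0], [522.5, 137.1, 154.0], [548.9, 165.3, 154.0], [491.6, 165.3, 154.0], [521.1, 184.3, 154.0], [521.1, 145.5, 154.0]]
```

```bash
python3 -m jog '[0.03,-0.001,0,0,0,0,0.6, 0.034,0,0,0,0,0,0.6, 0.03,0,0,0,0,0,0.6, 0,0,0.03,0,0,0,0.6, 0,0,0.02,0,0,0,0.6, 0,0,0.01,0,0,0,0.6, 0,0,0.008,0,0,0,0.6, 0,0,0.002,0,0,0,0.6, 0,0,0,0,0,0,0.6, 0,0,0,0,0,0,0.6]'
```

```text
time_s: 5.35
ee_pos: [614.0, 167.2, 51.4]
tool_rot: [-3.141, -0.002, 0.0]
force: [0.4, -0.1, -3.4]
opening: 56.6
grip_force: 44.0
```

```bash
python3 -m jog '[-0.001,0.001,0.001,0,0,0,0.6, 0,0,0.001,0,0,0,0.6, 0,0,0.001,0,0,0,0.6, 0,0,0,0,0,0,0.6, 0,0,0,0,0,0,0.6, 0,0,0,0,0,0,0.6, 0,0,0,0,0,0,0.6, 0,0,0,0,0,0,0.6, 0,0,0,0,0,0,0.6, 0,0,0,0,0,0,0.6]'
```

```text
time_s: 6.35
ee_pos: [612.7, 166.1, 47.4]
tool_rot: [-3.141, -0.001, 0.0]
force: [-0.3, 0.1, 3.7]
opening: 56.3
grip_force: 44.6
```

```bash
python3 -m jog '[0,0,0,0,0,0,0.3, 0,0,0,0,0,0,0.2, 0,0,0,0,0,0,0, 0,0,0,0,0,0,0, 0,0,-0.03,0,0,0,0, 0,0,-0.04,0,0,0,0, 0,0,-0.04,0,0,0,0, -0.03,0,-0.03,0,0,0,0, -0.04,0.02,0,0,0,0,0, -0.04,0.02,0,0,0,0,0]'
python3 - <<'E'
from h import *
c=wrist();W=cloud(c,c["T"]);cv2.imwrite("pics/w3.png",c["img"][:,:,::-1]);print(c["ee"])
for k,a in dict(plate=(3,9,(613,166),60),tin=(76,90,(613,166),40),tub=(44,58,(441,-74),45),pan=(27,34,(625,-114),60)).items(): print(k,circ(W,*a))
E
```

```text
time_s: 7.35
ee_pos: [501.9, 125.9, 188.1]
tool_rot: [-3.141, -0.003, 0.001]
force: [-1.2, -0.2, -0.2]
opening: 85.7
grip_force: 0.0
[501.85206998 125.89008556 188.12917056]
plate (array([ 612.7,  166. ,   49.9,  602.6,  150.6, 3509. ]), array([607.4, 159.9,  83.3,  99.2,  49. ]))
tin (array([ 613.5,  169.7,   29.7,  613.8,  169.5, 5121. ]), array([613.4, 169.7,  58.8,  58.8,  80.9]))
tub (array([441.1, -73.6,  31.3, 441.3, -74.8, 973. ]), array([441.1, -73.4,  61.7,  61.2,  68.7]))
pan (array([ 626.8, -112.2,   49.7,  624.7, -100.8, 7380. ]), array([622.6, -98.1,  97.5,  69.9,  13.5]))
```

```bash
python3 -m jog '[0.016,-0.02,0,0,0,0,0, 0.016,-0.02,0,0,0,0,0, 0,0,0,0,0,0,0, 0,0,0,0,0,0,0, 0,0,0,0,0,0,0, 0,0,0,0,0,0,0, 0,0,0,0,0,0,0, 0,0,0,0,0,0,0, 0,0,0,0,0,0,0, 0,0,0,0,0,0,0]'
python3 - <<'E'
from h import *
from rig import camera
for i in range(2):
    c=wrist();W=cloud(c,c["T"]);print(c["ee"])
    for k,a in dict(plate=(3,9,(613,166),60),tin=(76,90,(613,166),40)).items(): print(k,circ(W,*a))
cv2.imwrite("pics/w3.png",c["img"][:,:,::-1])
c=camera("top");W=cloud(c)
for k,a in dict(plate=(3,9,(613,166),60),tin=(76,90,(613,166),40)).items(): print(k,circ(W,*a))
E
```

```text
time_s: 8.4
ee_pos: [534.4, 166.0, 186.8]
tool_rot: [-3.142, -0.0, -0.0]
force: [0.2, -0.3, -0.4]
opening: 85.2
grip_force: 0.0
[534.39279551 165.950309   186.83498747]
plate (array([ 612.7,  166.3,   50. ,  608.9,  159.5, 3230. ]), array([612.7, 165.9,  98.6,  99. ,  87.4]))
tin (array([ 613.6,  169.8,   29.6,  614.1,  169.7, 4654. ]), array([613.7, 169.5,  58.4,  58.4,  89.4]))
[534.39365695 165.97312501 186.78729968]
plate (array([ 612.8,  166.2,   49.9,  608.8,  159.5, 3236. ]), array([612.6, 165.9,  98.6,  99. ,  88.6]))
tin (array([ 613.5,  169.8,   29.6,  614.1,  169.7, 4643. ]), array([613.7, 169.6,  58.4,  58.5,  89.9]))
plate (array([613.2, 165.1,  59.3, 620.4, 148.4, 154. ]), array([609.1, 151.7,  85.3, 117. ,  70.7]))
tin (array([624.2, 152.7,  18.8, 621.5, 151.6,  59. ]), array([624.1, 151.3,  36.5,  13.3,   2.6]))
```

View pics/w3.png

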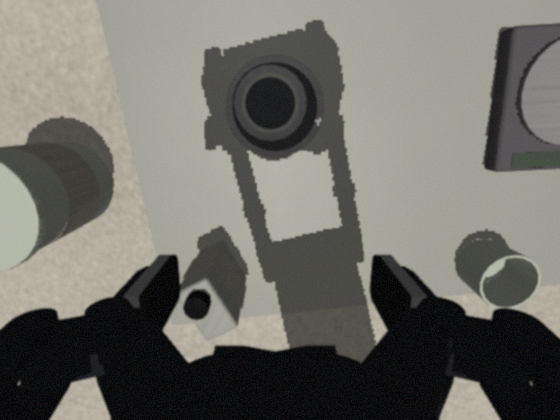

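The tin at (270,103) stands about 3.5 mm towards +y of the plate's centre at (275,107). My descent began from an unsettled reading, so the grip was off-centre. I'll regrip centred and shift it.

```bash
python3 -m jog '[0.03,-0.0036,0,0,0,0,0, 0.03,0,0,0,0,0,0, 0.019,0,0,0,0,0,0, 0,0,0.04,0,0,0,0, 0,0,0.04,0,0,0,0, 0,0,0.04,0,0,0,0, 0,0,0.015,0,0,0,0, 0,0,0,0,0,0,0, 0,0,0,0,0,0,0, 0,0,0,0,0,0,0]'
```

```text
time_s: 9.55
ee_pos: [615.1, 170.1, 55.3]
tool_rot: [-3.14, -0.005, 0.0]
force: [0.6, -0.9, 0.8]
opening: 85.6
grip_force: 0.0
```

```bash
python3 -m jog '[0,0,0.003,0,0,0,0.6, 0,0,0,0,0,0,0.6, 0,0,0,0,0,0,0.6, 0,0,0,0,0,0,0.6, 0,0,0,0,0,0,0.6, 0,0,-0.004,0,0,0,0.6, 0,0,0,0,0,0,0.6, 0,0.0034,0,0,0,0,0.6, 0,0,0,0,0,0,0.6, 0,0,0,0,0,0,0.6]'
```

```text
time_s: 10.55
ee_pos: [613.0, 166.0, 52.0]
tool_rot: [3.141, 0.001, -0.0]
force: [0.5, 0.1, -4.0]
opening: 56.7
grip_force: 43.3
```

```bash
python3 -m jog '[0,0,0.002,0,0,0,0.6, 0,0,0.0025,0,0,0,0.6, 0,0,0,0,0,0,0.6, 0,0,0,0,0,0,0.6, 0,0,0,0,0,0,0.3, 0,0,0,0,0,0,0.2, 0,0,0,0,0,0,0, 0,0,0,0,0,0,0, 0,0,-0.03,0,0,0,0, 0,0,-0.04,0,0,0,0]'; python3 -m jog '[0,0,-0.04,0,0,0,0, 0,0,-0.03,0,0,0,0, -0.03,0,0,0,0,0,0, -0.04,0.02,0,0,0,0,0, -0.04,0.04,0,0,0,0,0, -0.03,0.04,0,0,0,0,0, -0.03,0.04,0,0,0,0,0, 0,0.04,0,0,0,0,0, 0,0,0,0,0,0,0, 0,0,0,0,0,0,0]'
python3 - <<'E'
from h import *
c=wrist();W=cloud(c,c["T"]);cv2.imwrite("pics/w4.png",c["img"][:,:,::-1]);print(c["ee"])
for k,a in dict(plate=(3,9,(613,166),60),tin=(76,90,(613,166),40),tub=(44,58,(441,-74),45),pan=(27,34,(626,-112),60)).items(): print(k,circ(W,*a))
E
```

```text
time_s: 11.55
ee_pos: [611.7, 165.9, 115.5]
tool_rot: [3.14, 0.006, 0.0]
force: [0.7, -0.3, -0.2]
opening: 85.6
grip_force: 0.0
time_s: 12.55
ee_pos: [448.1, -9.6, 188.5]
tool_rot: [-3.141, -0.001, -0.002]
force: [0.1, 0.8, -0.1]
opening: 85.2
grip_force: 0.0
[448.09237455  -9.60479663 188.47763047]
plate (array([ 609.9,  164.7,   49.9,  588.6,  154.3, 3019. ]), array([589.8, 158.1,  51.9,  99.7,  18.1]))
tin (array([ 599.5,  166. ,   26.2,  593.1,  164.5, 1378. ]), array([592. , 165.9,  16.7,  52.5,   0.6]))
tub (array([440.8, -73.7,  30.9, 440.2, -75.1, 788. ]), array([440.9, -73.7,  61. ,  61.1,  27.5]))
pan (array([ 615.4, -113.3,   48.1,  600. , -112.8, 3967. ]), array([ 596.7, -113.2,   96.2,   38.5,   89.9]))
```

```bash
python3 -m jog '[-0.007,0.032,0,0,0,0,0, 0,0.032,0,0,0,0,0, 0,0,0.04,0,0,0,0, 0,0,0.04,0,0,0,0, 0,0,0.04,0,0,0,0, 0,0,0.03,0,0,0,0, 0,0,0.01,0,0,0,0, 0,0,0,0,0,0,0, 0,0,0,0,0,0,0, 0,0,0,0,0,0,0]' 25
```

```text
time_s: 13.6
ee_pos: [442.6, -73.2, 30.6]
tool_rot: [3.141, -0.004, 0.001]
force: [-0.4, -0.7, -0.1]
opening: 85.6
grip_force: 0.0
```

```bash
python3 -m jog '[-0.001,0,0.004,0,0,0,0, 0,0,0,0,0,0,0.6, 0,0,0,0,0,0,0.6, 0,0,0,0,0,0,0.6, 0,0,0,0,0,0,0.6, 0,0,0,0,0,0,0.6, 0,0,-0.02,0,0,0,0.6, 0,0,-0.04,0,0,0,0.6, 0,0,-0.04,0,0,0,0.6, 0,0,0,0,0,0,0.6]' 25; python3 -m jog '[0.02,0.01,0,0,0,0,0.6, 0.03,0.015,0,0,0,0,0.6, 0.03,0.015,0,0,0,0,0.6, 0.01,0,0,0,0,0,0.6, 0,0,0,0,0,0,0.6, 0,0,0,0,0,0,0.6, 0,0,0,0,0,0,0.6, 0,0,0,0,0,0,0.6, 0,0,0,0,0,0,0.6, 0,0,0,0,0,0,0.6]'
python3 - <<'E'
from h import *
c=wrist();W=cloud(c,c["T"]);cv2.imwrite("pics/w5.png",c["img"][:,:,::-1]);print(c["ee"])
x,y=c["ee"][:2]
for k,a in dict(pan=(27,34,(626,-113),60),tub=(146,158,(x,y),36),tub2=(140,165,(x,y),36)).items(): print(k,circ(W,*a))
E
```

```text
time_s: 14.6
ee_pos: [442.8, -73.8, 130.7]
tool_rot: [3.139, -0.01, -0.0]
force: [1.3, 0.7, -0.5]
opening: 60.6
grip_force: 27.6
time_s: 15.6
ee_pos: [529.9, -113.0, 124.6]
tool_rot: [3.141, -0.001, 0.0]
force: [-0.5, 0.1, -1.0]
opening: 60.5
grip_force: 27.6
[ 529.88398381 -112.99205565  124.61442627]
pan (array([  627.6,  -113.4,    50. ,   629.5,  -113.4, 15342. ]), array([ 628. , -113.3,   99.1,   99.1,   89.9]))
tub (array([ 534.2, -113. ,   34.9,  531.3, -113. , 3741. ]), array([ 531.3, -112.9,   62.1,   62.8,   44.6]))
tub2 (array([ 534.2, -113. ,   34.9,  529. , -112.9, 5649. ]), array([ 531.3, -112.9,   62.1,   62.8,   44.6]))
```

View pics/w5.png

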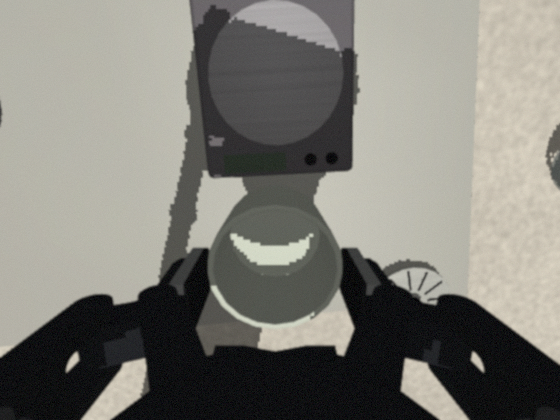

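The pan is at (276,72) with a clean R 50 circle, and its distance to the plate is 280.0 mm. The tub is held upright and centred at (276,265).

```bash
python3 -m jog '[0.03,0,0,0,0,0,0.6, 0.037,0,0,0,0,0,0.6, 0.03,0,0,0,0,0,0.6, 0,0,0.03,0,0,0,0.6, 0,0,0.02,0,0,0,0.6, 0,0,0.01,0,0,0,0.6, 0,0,0.006,0,0,0,0.6, 0,0,0.001,0,0,0,0.6, 0,0,0,0,0,0,0.6, 0,0,0,0,0,0,0.6]'; python3 -m jog '[0,0,0,0,0,0,0.6, 0,0,0,0,0,0,0.6, 0,0,0,0,0,0,0.6, 0,0,0,0,0,0,0.6, 0,0,0,0,0,0,0.6, 0,0,0,0,0,0,0.6, 0,0,0.001,0,0,0,0.6, 0,0,0,0,0,0,0.6, 0,0,0,0,0,0,0.6, 0,0,0,0,0,0,0.6]'
```

```text
time_s: 16.65
ee_pos: [627.7, -113.3, 58.9]
tool_rot: [3.141, -0.002, 0.0]
force: [-0.2, -0.3, -1.1]
opening: 60.6
grip_force: 27.6
time_s: 17.65
ee_pos: [627.0, -113.1, 56.2]
tool_rot: [-3.142, 0.0, 0.0]
force: [0.0, 1.1, -0.9]
opening: 60.8
grip_force: 27.6
```

```bash
python3 -m jog '[0,0,0.001,0,0,0,0.6, 0,0,0.001,0,0,0,0.6, 0,0,0.0005,0,0,0,0.6, 0,0,0,0,0,0,0.6, 0,0,0,0,0,0,0.6, 0,0,0,0,0,0,0.6, 0,0,0,0,0,0,0.6, 0,0,0,0,0,0,0.6, 0,0,0,0,0,0,0.6, 0,0,0,0,0,0,0.6]'
```

```text
time_s: 18.65
ee_pos: [627.3, -113.2, 55.3]
tool_rot: [3.141, -0.001, 0.0]
force: [-2.1, 0.8, 5.8]
opening: 60.8
grip_force: 28.1
```

```bash
python3 -m jog '[0,0,-0.0005,0,0,0,0.5, 0,0,0,0,0,0,0.3, 0,0,0,0,0,0,0.2, 0,0,0,0,0,0,0, 0,0,0,0,0,0,0, 0,0,-0.03,0,0,0,0, 0,0,-0.04,0,0,0,0, 0,0,-0.04,0,0,0,0, 0,0,-0.03,0,0,0,0, -0.03,0,0,0,0,0,0]'; python3 -m jog '[-0.03,0,0,0,0,0,0, -0.04,0,0,0,0,0,0, 0,0,0,0,0,0,0, 0,0,0,0,0,0,0, 0,0,0,0,0,0,0, 0,0,0,0,0,0,0, 0,0,0,0,0,0,0, 0,0,0,0,0,0,0, 0,0,0,0,0,0,0, 0,0,0,0,0,0,0]'
python3 - <<'E'
from h import *
c=wrist();W=cloud(c,c["T"]);cv2.imwrite("pics/w6.png",c["img"][:,:,::-1]);print(c["ee"])
for k,a in dict(pan=(27,34,(628,-113),60),tub=(75,86,(628,-113),45),strn=(9,20,(431,-242),50),knob=(35,45,(431,-242),30)).items(): print(k,circ(W,*a))
E
```

```text
time_s: 19.65
ee_pos: [600.4, -113.5, 199.1]
tool_rot: [3.14, -0.008, 0.001]
force: [-0.2, 0.2, -0.2]
opening: 85.5
grip_force: 0.0
time_s: 20.65
ee_pos: [527.2, -113.1, 194.2]
tool_rot: [-3.142, 0.0, 0.0]
force: [-0.6, 0.4, 1.0]
opening: 85.2
grip_force: 0.0
[ 527.19834428 -113.10895838  194.19286089]
pan (array([ 627.5, -113.2,   49.9,  623.8, -113.6, 5838. ]), array([ 627.7, -113.5,   98.7,   98.7,    0.7]))
tub (array([ 627.9, -113.1,   31. ,  630.7, -113.2, 1096. ]), array([ 627.9, -113. ,   60.8,   61.2,   63.7]))
strn (array([ 429.9, -242.6,   37.1,  442.2, -238.4, 1557. ]), array([ 436.7, -239. ,   58. ,   73.5,   25. ]))
knob None
```

View pics/w6.png

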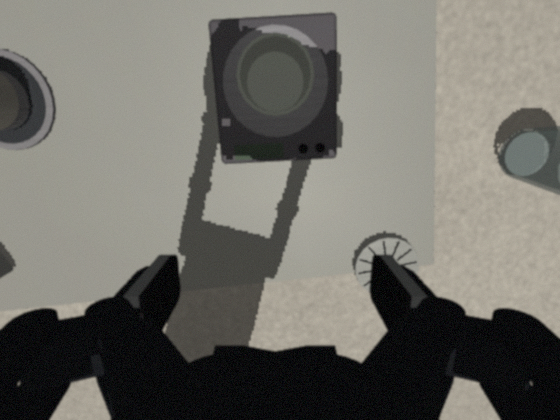

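The tub at (275,80) is centred on the pan. Next I'm going above the strainer.

```bash
python3 -m jog '[-0.025,0.03,0,0,0,0,0, -0.025,0.035,0,0,0,0,0, -0.025,0.035,0.02,0,0,0,0, -0.022,0.029,0.02,0,0,0,0, 0,0,0.02,0,0,0,0, 0,0,0,0,0,0,0.3, 0,0,0,0,0,0,0.3, 0,0,0,0,0,0,0.3, 0,0,0,0,0,0,0.3, 0,0,0,0,0,0,0.3]' 30
python3 - <<'E'
from h import *
c=wrist();W=cloud(c,c["T"]);cv2.imwrite("pics/w7.png",c["img"][:,:,::-1]);print(c["ee"])
for k,a in dict(strn=(9,20,(430,-242),50),knob=(35,45,(430,-242),25)).items(): print(k,circ(W,*a))
E
```

```text
time_s: 21.7
ee_pos: [430.8, -241.9, 135.3]
tool_rot: [3.141, -0.001, 0.001]
force: [-0.2, 0.5, 0.8]
opening: 60.0
grip_force: 0.0
[ 430.79733597 -241.91072459  135.30291653]
strn (array([ 429.6, -242.4,   36.9,  431.2, -242.6, 4756. ]), array([ 429.8, -242.9,   72.9,   73. ,   87.8]))
knob (array([ 429.8, -242.7,    8. ,  430.3, -242.5,  286. ]), array([ 429.9, -242.6,   14.9,   15. ,   29. ]))
```

View pics/w7.png

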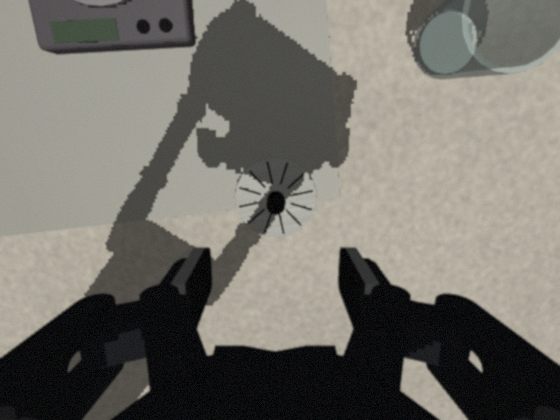

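The knob, at (276,203), is at (429.8, -242.7), directly below the gripper. I'm descending.

```bash
python3 -m jog '[-0.001,0.0007,0.03,0,0,0,0.3, 0,0,0.03,0,0,0,0.3, 0,0,0.03,0,0,0,0.3, 0,0,0.015,0,0,0,0.3, 0,0,0,0,0,0,0.3, 0,0,0,0,0,0,0.3, 0,0,0,0,0,0,0.3, 0,0,0,0,0,0,0.3, 0,0,0,0,0,0,0.3, 0,0,0,0,0,0,0.3]' 30
```

```text
time_s: 22.75
ee_pos: [429.4, -243.0, 29.9]
tool_rot: [3.141, -0.001, 0.0]
force: [-0.2, -0.5, -0.7]
opening: 59.8
grip_force: 0.0
```

```bash
python3 -m jog '[0,0,0.002,0,0,0,0.5, 0,0,0,0,0,0,0.7, 0,0,0,0,0,0,0.9, 0,0,0,0,0,0,1, 0,0,0,0,0,0,1, 0,0,0,0,0,0,1, 0,0,0,0,0,0,1, 0,0,0,0,0,0,1, 0,0,0,0,0,0,1, 0,0,0,0,0,0,1]' 30
```

```text
time_s: 23.75
ee_pos: [429.1, -242.8, 27.3]
tool_rot: [-3.142, 0.0, 0.0]
force: [-0.0, 0.1, 0.0]
opening: 0.1
grip_force: 0.0
```

```bash
python3 - <<'E'
from h import *
from rig import camera
c=wrist();W=cloud(c,c["T"]);print(c["ee"])
for k,a in dict(strn=(9,20,(430,-242),70),knob=(35,45,(430,-242),60)).items(): print(k,circ(W,*a))
s=camera("scene")
a=c["img"][:,:,::-1];b=cv2.resize(s["img"][200:300,130:270,::-1],(560,400))
cv2.imwrite("pics/w8.png",cv2.resize(np.vstack([a,b]),(410,600)))
E
```

```text
[ 429.0643238  -242.8387965    27.27607161]
strn (array([ 429.8, -242.5,   37. ,  439. , -242.4, 8960. ]), array([ 434.6, -242.4,   73. ,   63.8,   89.8]))
knob (array([ 436.2, -241.7,    7.9,  439.1, -242.4,   41. ]), array([ 438.7, -240.4,    6.4,   15.9,   28.6]))
```

View pics/w8.png

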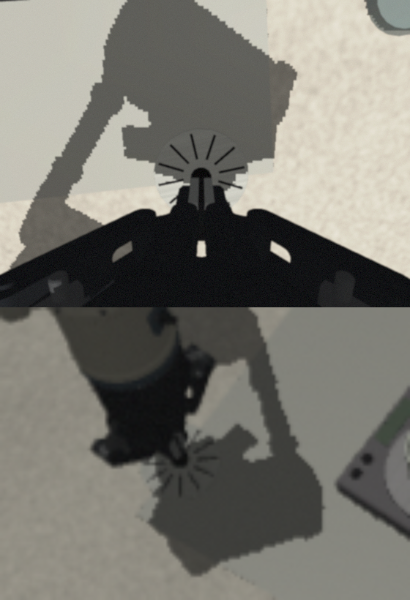

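```bash
python3 - <<'E'
from h import *
c=wrist();W=cloud(c,c["T"])
cv2.imwrite("pics/w9.png",cv2.resize(c["img"][160:360,180:380,::-1],(600,600),interpolation=cv2.INTER_CUBIC))
for v in range(225,300,6): print(v,np.round(W[v,[262,268,275,282,290]],0).tolist())
E
```

```text
225 [[439.0, -236.0, 15.0], [439.0, -239.0, 14.0], [439.0, -243.0, 14.0], [439.0, -247.0, 15.0], [439.0, -251.0, 15.0]]
231 [[435.0, -236.0, 14.0], [437.0, -239.0, 18.0], [437.0, -243.0, 19.0], [436.0, -247.0, 15.0], [436.0, -251.0, 15.0]]
237 [[434.0, -236.0, 19.0], [437.0, -239.0, 27.0], [437.0, -243.0, 29.0], [436.0, -247.0, 25.0], [431.0, -251.0, 13.0]]
243 [[440.0, -237.0, 44.0], [440.0, -240.0, 44.0], [441.0, -243.0, 46.0], [440.0, -246.0, 44.0], [428.0, -251.0, 15.0]]
249 [[441.0, -237.0, 52.0], [440.0, -240.0, 52.0], [440.0, -243.0, 52.0], [440.0, -246.0, 52.0], [425.0, -252.0, 14.0]]
255 [[441.0, -237.0, 59.0], [440.0, -240.0, 58.0], [440.0, -243.0, 58.0], [440.0, -246.0, 59.0], [440.0, -249.0, 59.0]]
261 [[440.0, -238.0, 63.0], [440.0, -240.0, 65.0], [440.0, -243.0, 64.0], [440.0, -246.0, 64.0], [441.0, -249.0, 65.0]]
267 [[441.0, -238.0, 70.0], [440.0, -240.0, 70.0], [440.0, -243.0, 69.0], [440.0, -246.0, 69.0], [441.0, -249.0, 71.0]]
273 [[440.0, -238.0, 75.0], [440.0, -240.0, 75.0], [441.0, -243.0, 76.0], [440.0, -245.0, 75.0], [440.0, -248.0, 75.0]]
279 [[441.0, -238.0, 82.0], [439.0, -240.0, 78.0], [440.0, -243.0, 78.0], [439.0, -245.0, 78.0], [441.0, -248.0, 81.0]]
285 [[441.0, -238.0, 85.0], [442.0, -240.0, 86.0], [437.0, -243.0, 77.0], [441.0, -245.0, 86.0], [441.0, -248.0, 85.0]]
291 [[441.0, -239.0, 89.0], [441.0, -240.0, 88.0], [435.0, -243.0, 78.0], [441.0, -245.0, 89.0], [441.0, -248.0, 89.0]]
297 [[nan, nan, nan], [438.0, -240.0, 87.0], [433.0, -243.0, 79.0], [440.0, -245.0, 91.0], [442.0, -248.0, 94.0]]
```

View pics/w9.png

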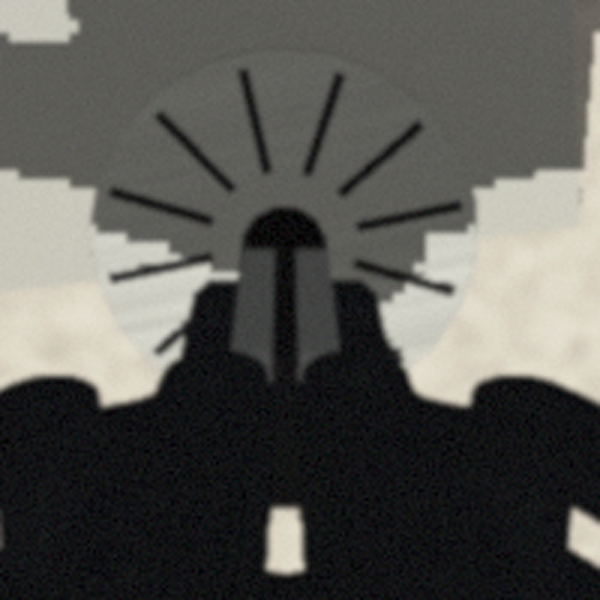

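The fingers shut just above the knob. The measured pad tips are at z≈42, about 15 mm behind the TCP, and the strainer was not moved. I'll open, go 17 mm lower and retry.

```bash
python3 -m jog '[0,0,0,0,0,0,0.5, 0,0,0,0,0,0,0.5, 0,0,0,0,0,0,0.5, 0,0,0,0,0,0,0.5, 0,0,0.005,0,0,0,0.5, 0,0,0.005,0,0,0,0.5, 0,0,0.004,0,0,0,0.5, 0,0,0.003,0,0,0,0.5, 0,0,0,0,0,0,0.5, 0,0,0,0,0,0,0.5]' 30
python3 - <<'E'
from h import *
c=wrist();W=cloud(c,c["T"]);print(c["ee"])
m=(np.abs(W[...,0]-440)<3)&(W[...,2]>10)&(np.abs(W[...,1]+243)<45)&(np.abs(W[...,1]+243)>10)
p=W[m];p=p[p[:,2]>20];print("finger lowest z",np.percentile(p[:,2],[0,1,5,20]) if len(p) else None)
E
```

```text
time_s: 24.9
ee_pos: [429.0, -242.8, 10.2]
tool_rot: [-3.141, 0.0, 0.0]
force: [-0.1, 0.6, 1.2]
opening: 42.5
grip_force: 0.0
[ 429.03082284 -242.80322367   10.17604373]
finger lowest z [25.88852713 31.7434313  41.01699585 63.10087595]
```

Tips are now at z≈26–30, above the flange at 14 and below the knob top at 40. Closing.

```bash
python3 -m jog '[0,0,0,0,0,0,0.65, 0,0,0,0,0,0,0.75, 0,0,0,0,0,0,0.85, 0,0,0,0,0,0,1, 0,0,0,0,0,0,1, 0,0,0,0,0,0,1, 0,0,0,0,0,0,1, 0,0,0,0,0,0,1, 0,0,0,0,0,0,1, 0,0,0,0,0,0,1]' 30
```

```text
time_s: 25.95
ee_pos: [429.2, -242.9, 10.5]
tool_rot: [3.141, -0.0, 0.0]
force: [-0.3, 1.2, 5.1]
opening: 14.5
grip_force: 29.4
```

```bash
python3 -m jog '[0,0,-0.01,0,0,0,1, 0,0,-0.03,0,0,0,1, 0,0,-0.03,0,0,0,1, 0,0,-0.03,0,0,0,1, 0.02,-0.013,0,0,0,0,1, 0.03,-0.02,0,0,0,0,1, 0.03,-0.02,0,0,0,0,1, 0.02,-0.02,0,0,0,0,1, 0,0,0,0,0,0,1, 0,0,0,0,0,0,1]' 30
python3 - <<'E'
from h import *
c=wrist();W=cloud(c,c["T"]);cv2.imwrite("pics/w10.png",c["img"][:,:,::-1]);print(c["ee"])
x,y=c["ee"][:2]
for k,a in dict(tub=(75,86,(628,-113),45),flange=(105,124,(x,y),42)).items(): print(k,circ(W,*a))
m=(np.hypot(W[...,0]-x,W[...,1]-y)<40)&(W[...,2]>100)&(W[...,2]<125)
p=W[m];A=np.c_[p[:,:2]-[x,y],np.ones(len(p))];f,*_=np.linalg.lstsq(A,p[:,2],rcond=None);print("flange tilt",f)
E
```

```text
time_s: 26.95
ee_pos: [528.9, -169.6, 110.0]
tool_rot: [3.141, 0.001, 0.001]
force: [-0.2, -0.1, -1.2]
opening: 14.6
grip_force: 29.4
[ 528.90009337 -169.63801825  109.97137381]
tub (array([ 628. , -113. ,   31.2,  628.3, -110.7, 2433. ]), array([ 626.7, -113.1,   58.5,   61.9,    3.2]))
flange (array([ 529.5, -169.6,   37.1,  540. , -169.3, 9428. ]), array([ 531.1, -170. ,   72.9,   69.9,   52.4]))
flange tilt [-5.90392813e-03  3.91616252e-03  1.13419590e+02]
```

View pics/w10.png

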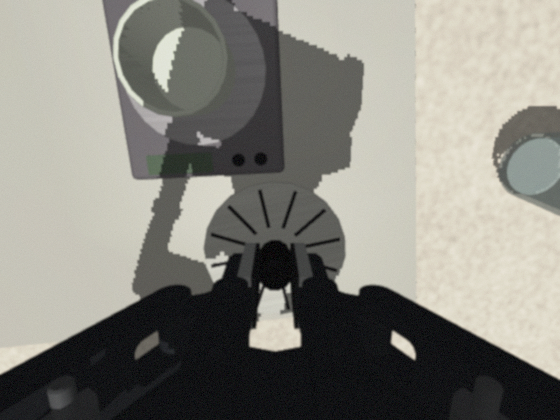

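The strainer, at (275,235), is held level with its centre 0.6 mm from the TCP. The tub's mouth is at (170,55). I need to shift 98.5 / 56.5 mm.

```bash
python3 -m jog '[0.03,-0.017,0,0,0,0,1, 0.035,-0.02,0,0,0,0,1, 0.0335,-0.0195,0,0,0,0,1, 0,0,0.01,0,0,0,1, 0,0,0,0,0,0,1, 0,0,0,0,0,0,1, 0,0,0,0,0,0,1, 0,0,0,0,0,0,1, 0,0,0,0,0,0,1, 0,0,0,0,0,0,1]' 30
```

```text
time_s: 28.0
ee_pos: [627.5, -113.6, 100.8]
tool_rot: [3.141, -0.001, -0.0]
force: [-0.5, -0.7, -0.3]
opening: 14.7
grip_force: 29.4
```

```bash
python3 -m jog '[0,-0.0005,0.006,0,0,0,1, 0,0,0.005,0,0,0,1, 0,0,0.004,0,0,0,1, 0,0,0.003,0,0,0,1, 0,0,0.001,0,0,0,1, 0,0,0,0,0,0,1, 0,0,0,0,0,0,1, 0,0,0,0,0,0,1, 0,0,0,0,0,0,1, 0,0,0,0,0,0,1]' 30
```

```text
time_s: 29.0
ee_pos: [627.6, -112.8, 81.4]
tool_rot: [3.142, -0.0, 0.0]
force: [-0.5, -0.5, -0.8]
opening: 14.4
grip_force: 29.4
```

```bash
python3 -m jog '[0,0,0.001,0,0,0,1, 0,0,0.0005,0,0,0,1, 0,0,0,0,0,0,1, 0,0,0,0,0,0,1, 0,0,0,0,0,0,1, 0,0,0,0,0,0,1, 0,0,0,0,0,0,1, 0,0,0,0,0,0,1, 0,0,0,0,0,0,1, 0,0,0,0,0,0,1]' 30
```

```text
time_s: 30.0
ee_pos: [627.8, -112.8, 80.6]
tool_rot: [3.141, -0.001, 0.0]
force: [-2.2, 0.5, 5.4]
opening: 14.6
grip_force: 29.8
```

```bash
python3 -m jog '[0,0,-0.0005,0,0,0,0.7, 0,0,0,0,0,0,0.5, 0,0,0,0,0,0,0.4, 0,0,0,0,0,0,0.3, 0,0,-0.02,0,0,0,0.2, 0,0,-0.04,0,0,0,0, 0,0,-0.04,0,0,0,0, 0,0,-0.02,0,0,0,0, -0.03,0,0,0,0,0,0, -0.03,0,0,0,0,0,0]'; python3 -m jog '[-0.03,0,0,0,0,0,0, -0.03,-0.04,0,0,0,0,0, -0.03,-0.04,0,0,0,0,0, -0.03,-0.04,0,0,0,0,0, -0.02,-0.04,0,0,0,0,0, 0,-0.04,0,0,0,0,0, 0,-0.04,0,0,0,0,0, 0,-0.04,0,0,0,0,0, 0,-0.04,0,0,0,0,0, 0,-0.019,0,0,0,0,0]'; python3 -m jog '[0,0,0,0,0,-8,0, 0,0,0,0,0,-8,0, 0,0,0,0,0,-8,0, 0,0,0,0,0,-4.5,0, 0,0,0,0,0,0,0, 0,0,0,0,0,0,0, 0,0,0,0,0,0,0, 0,0,0,0,0,0,0, 0,0,0,0,0,0,0, 0,0,0,0,0,0,0]'
python3 - <<'E'
from h import *
from rig import camera
c=wrist();W=cloud(c,c["T"]);cv2.imwrite("pics/w11.png",c["img"][:,:,::-1]);print(c["ee"])
print(circ(W,85,101,(438,226),50),circ(W,103,115,(438,226),50))
s=camera("top");W=cloud(s)
print("flange",circ(W,78,93,(628,-113),50),"tub mean",circ(W,25,36,(628,-113),60))
E
```

```text
time_s: 31.0
ee_pos: [567.5, -112.9, 200.6]
tool_rot: [3.141, -0.001, 0.0]
force: [-1.3, 0.3, -0.8]
opening: 85.4
grip_force: 0.0
time_s: 32.0
ee_pos: [426.9, 229.0, 200.0]
tool_rot: [-3.141, 0.0, 0.003]
force: [-0.0, 0.3, -0.6]
opening: 85.6
grip_force: 0.0
time_s: 33.0
ee_pos: [427.5, 226.1, 200.3]
tool_rot: [-3.142, 0.0, 0.497]
force: [0.2, 0.6, 0.1]
opening: 85.6
grip_force: 0.0
[427.54484135 226.14440647 200.2812829 ]
(array([ 437.6,  226.8,   31.4,  436.7,  226.4, 1999. ]), array([437.9, 226.7,  55.6,  33.7,  28.4])) (array([448.2, 232.7,  10.8, 448.5, 232.7, 584. ]), array([448.2, 232.6,  20.9,  21.2,  73.5]))
flange (array([ 630.9, -109.9,   36.9,  630.2, -109.9,  557. ]), array([ 630.8, -110.3,   71.3,   71.7,   87.5])) tub mean (array([ 627.8, -113.3,   59.4,  612.6, -107. ,  443. ]), array([ 630.1, -112.7,  113.3,  113.9,   13. ]))
```

View pics/w11.png

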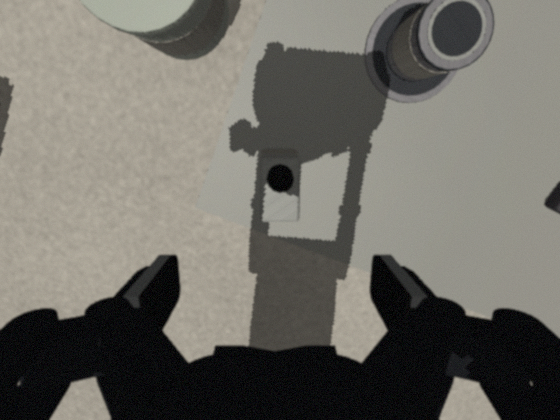

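The can sits squarely between the fingers; its cap is at (280,178). It measures 55.6 × 33.7 mm with a yaw of 28.4°, as expected.

```bash
python3 -m jog '[0.0093,0.0045,0.02,0,0,0,0, 0,0,0.04,0,0,0,0, 0,0,0.04,0,0,0,0, 0,0,0.03,0,0,0,0, 0,0,0.02,0,0,0,0, 0,0,0,0,0,0,0, 0,0,0,0,0,0,0, 0,0,0,0,0,0,0, 0,0,0,0,0,0,0, 0,0,0,0,0,0,0]' 40
```

```text
time_s: 34.1
ee_pos: [438.6, 226.9, 51.6]
tool_rot: [3.141, -0.002, 0.497]
force: [0.1, 0.5, 0.3]
opening: 85.1
grip_force: 0.0
```

```bash
python3 -m jog '[0,0,0,0,0,0,0.5, 0,0,0,0,0,0,0.65, 0,0,0,0,0,0,0.8, 0,0,0,0,0,0,0.8, 0,0,0,0,0,0,0.8, 0,0,0,0,0,0,0.8, 0,0,0,0,0,0,0.8, 0,0,0,0,0,0,0.8, 0,0,0,0,0,0,0.8, 0,0,0,0,0,0,0.8]' 40
```

```text
time_s: 35.1
ee_pos: [437.9, 226.8, 50.4]
tool_rot: [-3.141, -0.0, 0.497]
force: [-0.7, 0.8, 1.6]
opening: 33.1
grip_force: 40.7
```

```bash
python3 -m jog '[0,0,-0.015,0,0,0,0.8, 0,0,-0.03,0,0,0,0.8, 0,0,-0.025,0,0,0,0.8, 0,0,0,0,0,-8.1,0.8, 0,0,0,0,0,-8.1,0.8, 0,0,0,0,0,-8.1,0.8, 0,0,0,0,0,-8.1,0.8, 0,0,0,0,0,-8.1,0.8, 0,0,0,0,0,-8.1,0.8, 0,0,0,0,0,-8.1,0.8]' 40; python3 -m jog '[0,0,0,0,0,-7.9,0.8, -0.03,0.01,0,0,0,0,0.8, -0.04,0.02,0,0,0,0,0.8, -0.04,0.02,0,0,0,0,0.8, -0.04,0.02,0,0,0,0,0.8, -0.03,0.02,0,0,0,0,0.8, 0,0,0,0,0,0,0.8, 0,0,0,0,0,0,0.8, 0,0,0,0,0,0,0.8, 0,0,0,0,0,0,0.8]'
python3 - <<'E'
from h import *
from rig import bot
c=wrist();W=cloud(c,c["T"]);s=bot.read_state();print(c["ee"],s["tool_rot"])
x,y=c["ee"][:2]
for k,a in dict(can=(155,174,(x,y),45),canlow=(150,172,(x,y),33),plate=(3,9,(613,166),60),tin=(76,90,(613,166),40)).items(): print(k,circ(W,*a))
cv2.imwrite("pics/w12.png",c["img"][:,:,::-1])
E
```

```text
time_s: 36.1
ee_pos: [437.6, 226.3, 120.5]
tool_rot: [-3.141, 0.001, 1.493]
force: [-0.2, -0.0, -3.7]
opening: 33.7
grip_force: 40.3
time_s: 37.1
ee_pos: [537.0, 52.8, 120.5]
tool_rot: [-3.141, -0.0, 1.626]
force: [0.1, -0.2, -3.3]
opening: 33.7
grip_force: 41.1
[536.9813246   52.81994972 120.45645452] [ 3.14155230e+00 -1.10576095e-04  1.62660204e+00]
can (array([ 537.3,   54. ,   30.9,  537.1,   57.2, 9774. ]), array([537.2,  53.8,  60.7,  54.6,   2. ]))
canlow (array([ 537.3,   54. ,   30.9,  537.1,   57.8, 9734. ]), array([537.2,  53.8,  60.8,  54.6,   2.1]))
plate (array([ 612.7,  165.8,   49.8,  595.1,  157.1, 5355. ]), array([602.5, 158.8,  74.7,  99.1,  35.2]))
tin (array([ 613.7,  166.3,   30.2,  612.8,  163.8, 8697. ]), array([613.7, 161.6,  59.9,  49.6,   3.1]))
```

View pics/w12.png

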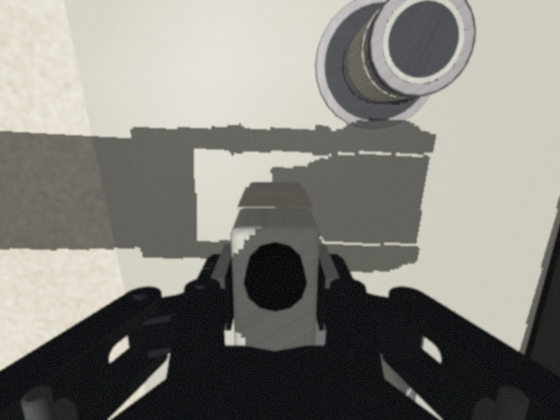

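The can hangs upright in the grip at (275,275), aligned with the tin–tub line.

```bash
python3 -m jog '[-0.0108,0.022,0,0,0,0,0.8, -0.01,0.03,0,0,0,0,0.8, -0.01,0.03,0,0,0,0,0.8, 0,0,0.03,0,0,0,0.8, 0,0,0.02,0,0,0,0.8, 0,0,0.01,0,0,0,0.8, 0,0,0.006,0,0,0,0.8, 0,0,0,0,0,0,0.8, 0,0,0,0,0,0,0.8, 0,0,0,0,0,0,0.8]'; python3 -m jog '[0,0,0.001,0,0,0,0.8, 0,0,0,0,0,0,0.8, 0,0,0,0,0,0,0.8, 0,0,0,0,0,0,0.8, 0,0,0,0,0,0,0.8, 0,0,0,0,0,0,0.8, 0,0,0,0,0,0,0.8, 0,0,0,0,0,0,0.8, 0,0,0,0,0,0,0.8, 0,0,0,0,0,0,0.8]'
```

```text
time_s: 38.15
ee_pos: [621.8, 25.6, 56.0]
tool_rot: [3.139, 0.0, 1.625]
force: [0.7, -0.2, -2.8]
opening: 33.3
grip_force: 41.8
time_s: 39.15
ee_pos: [621.0, 25.5, 53.3]
tool_rot: [-3.142, -0.0, 1.625]
force: [0.1, -0.4, -3.4]
opening: 33.7
grip_force: 41.8
```

```bash
python3 -m jog '[0.001,0,0.001,0,0,0,0.8, 0,0,0.001,0,0,0,0.8, 0,0,0.001,0,0,0,0.8, 0,0,0.0005,0,0,0,0.8, 0,0,0,0,0,0,0.8, 0,0,0,0,0,0,0.8, 0,0,0,0,0,0,0.8, 0,0,0,0,0,0,0.8, 0,0,0,0,0,0,0.8, 0,0,0,0,0,0,0.8]'
```

```text
time_s: 40.15
ee_pos: [621.0, 26.5, 50.4]
tool_rot: [3.141, -0.0, 1.625]
force: [-3.4, 0.5, 5.4]
opening: 33.4
grip_force: 43.0
```

```bash
python3 -m jog '[0,0,-0.0005,0,0,0,0.7, 0,0,0,0,0,0,0.5, 0,0,0,0,0,0,0.3, 0,0,0,0,0,0,0, 0,0,0,0,0,0,0, 0,0,-0.02,0,0,0,0, 0,0,-0.04,0,0,0,0, 0,0,-0.04,0,0,0,0, 0,0,-0.04,0,0,0,0, 0,0,-0.04,0,0,0,0]'; python3 -m jog '[0,-0.03,-0.03,0,0,0,0, 0,-0.04,-0.03,0,0,8,0, 0,-0.03,0,0,0,8,0, 0,0,0,0,0,8.5,0, 0,0,0,0,0,8.5,0, 0,0,0,0,0,8.5,0, 0,0,0,0,0,8.5,0, 0,0,0,0,0,8.5,0, 0,0,0,0,0,8.5,0, 0,0,0,0,0,8.5,0]'; python3 -m jog '[0,0,0,0,0,8.5,0, 0,0,0,0,0,8.5,0, 0,0,0,0,0,0,0, 0,0,0,0,0,0,0, 0,0,0,0,0,0,0, 0,0,0,0,0,0,0, 0,0,0,0,0,0,0, 0,0,0,0,0,0,0, 0,0,0,0,0,0,0, 0,0,0,0,0,0,0]'
python3 - <<'E'
from h import *
c=wrist();W=cloud(c,c["T"]);print(c["ee"])
for k,a in dict(plate=(3,9,(613,166),60),tin=(76,90,(613,166),40),pan=(27,34,(628,-113),60),flange=(79,92,(628,-113),45),knob=(104,118,(628,-113),20),can=(88,101,(621,27),45),cap=(103,115,(621,27),45),pail=(110,130,(536,387),75),tum=(20,95,(558,-380),55)).items(): print(k,circ(W,*a))
cv2.imwrite("pics/w13.png",c["img"][:,:,::-1])
E
```

```text
time_s: 41.15
ee_pos: [620.8, 26.4, 231.9]
tool_rot: [3.141, 0.0, 1.625]
force: [0.4, -0.8, -0.8]
opening: 85.4
grip_force: 0.0
time_s: 42.15
ee_pos: [521.3, 25.2, 290.3]
tool_rot: [3.141, -0.0, 0.301]
force: [-0.4, 1.3, -0.2]
opening: 85.5
grip_force: 0.0
time_s: 43.15
ee_pos: [521.2, 25.2, 290.3]
tool_rot: [3.142, -0.0, 0.011]
force: [-0.8, 0.4, 0.1]
opening: 85.5
grip_force: 0.0
[521.18307268  25.23363348 290.28119889]
plate (array([ 615.4,  161.4,   54.7,  610.9,  149. , 2081. ]), array([613.5, 154.8,  87.9, 105.2,  78.9]))
tin (array([ 613.2,  166.4,   30. ,  613.7,  165.5, 2485. ]), array([613.4, 166. ,  59. ,  58.5,  76.1]))
pan (array([ 627.2, -113.1,   49.8,  622. ,  -91.7, 1979. ]), array([ 623.4, -102.1,   99.3,   75.3,   19.1]))
flange (array([ 628. , -112.7,   37.2,  628.5, -111.6, 3683. ]), array([ 627.8, -112.4,   72.8,   73.4,   48.1]))
knob (array([ 627.9, -112.3,    7.9,  627.6, -111.5,  235. ]), array([ 627.9, -112.2,   15.1,   15.2,   30.1]))
can (array([ 620.9,   26.1,   31. ,  620.7,   22.7, 1446. ]), array([621. ,  26.2,  34.1,  55.8,   3. ]))
cap (array([620.4,  38. ,  10.8, 620.3,  37.9, 387. ]), array([6.203e+02, 3.830e+01, 2.080e+01, 2.100e+01, 3.000e-01]))
pail None
tum None
```

View pics/w13.png

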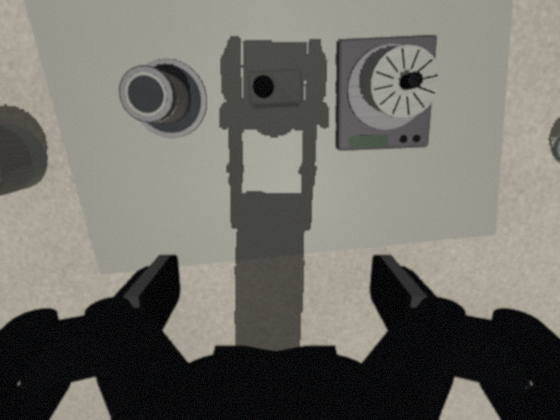

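The final view shows the tin at (150,93) on the plate, the can at (273,88) midway, and the strainer at (405,80) seated level on the tub. All are within 1 mm of their targets.

```bash
python3 -c "
from rig import bot
print(bot.job_done())"
```

```text
the job is handed in; nothing more can be done
None
```

The job is handed in: the tin is on the drip plate, the tub is on the scale pan with the strainer seated, and the can stands midway between them, each within about 1 mm of target; the pail and tumbler were never approached, though I did not re-measure them at the end.

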